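# Wind the ware stand up to the gauge

### The arm

A 7-joint arm with a two-finger parallel gripper is mounted at the origin on the work surface. World frame = base frame: x ahead of the robot, y to its left, z up, the work surface at z = 0. Lengths are in m, angles in rad, forces in N, time in s.
With the tool pointing down it reaches from about 0.425 to 0.875 m from the base axis. Payload 4.7 kg.
Tool frame: the origin (TCP) lies midway between the tips of the shut fingers; the grasp point (between the pads) lies 19 mm behind it; z points along the fingers, y is the direction in which the jaws open and shut (so a half turn about z gives the same grasp; the last joint's range is limited). The gripper opens to 87 mm and grips with 3 to 60 N. Pads are 19 mm wide; open, the fingers measure 117 mm over their backs; the gripper's body (75 mm by 190 mm) begins 51 mm behind the grasp point.
Start: joints at [1.309, 0.321, -0.07, 1.45, 0.023, 1.371, -0.057], TCP at [0.177, -0.625, 0.223] pointing down, gripper open.
Joint ranges: [-2.86, 2.86], [-0.3, 2.09], [-1.38, 1.24], [0.06, 2.45], [-1.56, 4.7], [0.09, 2.05], [-2.69, 2.69]. Speed limits (rad/s): [2.57, 2.57, 3.14, 3.14, 3.14, 3.14, 3.14].

### API

Orientations are given as a rotation vector (axis times angle).
In Python, from bench import get_state, eyes, job gives the robot as it stands. The module is installed in compiled form; this text tells all that it offers.
- The arm moves only by the shell command python3 -m jog 'ROWS' [FORCE]. ROWS is JSON, a list that holds one entry, the list of rows, each a list of 5 numbers: the opening, from 0 (shut) to 1 (fully open), then the shift along the tool's x, y, z in units of 40 mm (1.0 is 40 mm), then the turn about the tool's z in units of 5 degrees (1.0 is 5 degrees). In form: [[[jaw, dx, dy, dz, turn], ...]]. A call has 1 to 10 rows; each row shifts and turns the commanded pose from where the row before left it, along the tool's axes as they then stand; what a row does not reach is not made up. A row lasts 1/8 s, in which the tool goes at most 62.5 mm and 10.7 degrees, less where a joint would pass 70% of its speed; a pose out of reach is approached as far as the arm can. A call is refused whole if a number of a shift passes 1 or a number of a turn 1, either way. A call with a gripper value outside its range is refused whole. The fingers move at their own pace and stop on an object; FORCE is the grip in N (left out, the last holds). Time passes only in rows, so rows that do not move let the fingers close. It gives the time, the measured TCP pose, the force and the opening at its end, in the units of the state.
- get_state(): the state, without advancing time (a new reading comes with each control period).
- eyes.get_image(name): name is "scene" or "side" or "wrist"; returns (picture, depth): 480x640x3 uint8, red, green, blue; 480x640 float32, m along the optical axis (not along the pixel's ray), 0 where there is no reading.
- eyes.camera_params(name): a dict with "camera_matrix" (3x3 intrinsics, pixels), "k1" (the pictures are not rectified: a ray, as slopes to the right and down, at radius r is drawn at 1 + k1 r^2 times it, then the intrinsics apply), "pose" (4x4, takes a point from camera to world coordinates); the wrist camera has in their place "mount" (4x4, takes a point from camera to tool coordinates, whose origin is the TCP and whose axes are the flange's). Camera axes: x right, y down, z forward; pixel columns grow to the right and rows downward; lengths in m; the calibration is good to about 2 mm. A picture is of the moment at which its call begins: read the wrist's pose just before it. camera_params takes no time and is no camera call.
- job.close_job(): hands the job in, once; it reports no verdict.
The state is a dict: "time": time; "joint_positions": joint angles; "qd": joint speeds; "joint_torque": joint torques, N m; "position": TCP position; "tool_rot": TCP orientation; "ft_force": force on the tool from outside, world axes, zero at the start; "torque": the same for the moment, N m; "grip_width": opening from 0.0 (shut) to 1.0 (fully open).
Only numpy, scipy, OpenCV 4.12 (cv2) and the standard library are available. Lean on these libraries where they do the work, as an engineer would, in place of code of your own. Each camera call takes 0.05 s, during which the arm holds its last target. There are 200 camera calls.

### The job

Pick up the loose crank by its square boss and fit it over the square drive shaft of the screw-lift stand, feeling gently for the position where it drops fully home, never forcing it. Then take the crank by its revolving handle and wind the stand up until the top of the round plate is level with the pointer of its height gauge. Leave the crank on the shaft and the clay pot standing on the plate, and do not shift the pointer, the jar, the bowl or the brush.

Things in the scene. Friction and masses are not known exactly. Their poses are not given: they have to be found in the camera images.
- shaft_seat (a point): On the vertical drive shaft's axis, on its steel collar (44 mm across, 52 mm above the table), where the fitted crank's foot rests. A square end, 18 mm across flats, rises 30 mm from here: lower 22 mm square, upper 8 mm tapering to 11 mm square. How far it is turned differs every time and does not follow the stand's axes: feel for it. Clockwise seen from above raises the plate 10 mm a turn
- crank_boss (a point): Centre of the square boss to grip the loose steel crank (0.5 kg) by: 24 x 24 mm, 38 mm high, centre 69 mm above the crank's foot, on the socket's axis. z up, x along the arm to the handle; flats square to x and y. On either side along x stand the handle and a counterweight, so the fingers best close along y. The crank starts standing on its foot, socket downward
- crank_foot (a point): Centre of the underside of the crank's hub (40 x 40 x 40 mm), at the mouth of its square socket, 19.5 mm wide and 32 mm deep, flats square to x and y; z up, x towards the handle. Fully home it lies on shaft_seat, to within 1 mm
- crank_grip (a point): Centre of the crank's handle: an upright black round sleeve, 24 mm in diameter and 52 mm high (54 to 106 mm above the crank's foot), that spins freely on its spindle, so a gripper can hold it without turning. Its axis is parallel to the socket axis, 65 mm from it; this point is 80 mm above the foot
- plate_top (a point): Centre of the top face of the stand's round lifting plate, 140 mm across and 12 mm thick; 112 mm above the table when fully down
- lift (a joint): How far the plate has been wound up, in m: 0 fully down (the start), 0.045 at most
- pointer_tip (a point): Tip of the flat steel pointer of the height gauge, on the top face of the pointer. The pointer is clamped on a thin upright rod at the end of the bed and reaches to 3 mm from the plate's rim; the set height is where plate_top is as high as this point, 16 to 28 mm above the lowered plate. It slips up or down if pushed hard
- pot: Open clay pot, 84 mm across and 75 mm high, standing loose near the middle of the plate; origin at the centre of its underside
- jack: The fixed screw-lift stand: grey bed 100 x 400 x 12 mm, a 76 mm square gearbox 48 mm high round the drive shaft. Origin on the shaft's axis at table level; y runs along the bed to the plate's axis (210 mm) and the gauge rod (320 mm; 14 mm thick, 212 mm high). The shaft turns stiffly (0.2 N m, some 3 N at the crank handle) and stays where it is left
- crank: The whole crank, origin and axes as crank_foot. Arm 20 mm wide, its top 50 mm above the foot, from 75 mm on the handle side (+x) to 55 mm on the other, where a round counterweight (32 mm across, centre 45 mm from the axis) reaches 64 mm above the foot
- jar: Bystander: white jar, 64 mm across and 85 mm high, origin at the centre of its underside
- bowl: Bystander: white bowl, 120 mm across and 50 mm high, origin at the centre of its underside
- brush_grip (a point): Bystander: brush lying on the table; this point is at its handle
Things that resemble listed ones, but are neither listed nor needed, are in the scene too. Leave any red look-alike of the crank alone. Of the things that look like the pot, the larger one is meant.

How it is judged:
On the way, in this order (a step that is already met when the one before it is completed fails the run):
1. the crank is fitted fully home on the drive shaft (foot within 4 mm of the collar) before the plate is raised (distance between crank_foot and shaft_seat below 0.004 m and angle between crank's own z axis and vertical below 0.09 rad and value of joint lift below 0.006 m), for 0.2 s.
2. the plate is wound up to the pointer, within 3 mm, the crank still on the shaft (z of plate_top in the frame of pointer_tip between -0.003 and 0.003 m and horizontal distance between crank_foot and shaft_seat below 0.006 m), for 0.2 s.
At the end, for the whole second after the job is handed in: The plate's top is within 3 mm of the pointer's height, the crank is still fitted on the drive shaft (foot within 8 mm of the collar, upright), the pot stands upright within 35 mm of the plate's middle, and crank and pot are at rest (z of plate_top in the frame of pointer_tip between -0.003 and 0.003 m and distance between crank_foot and shaft_seat below 0.008 m and angle between crank's own z axis and vertical below 0.12 rad and horizontal distance between pot and plate_top below 0.035 m and z of pot in the frame of plate_top below 0.005 m and angle between pot's own z axis and vertical below 0.1 rad and linear speed of each of crank, pot below 0.02 m/s); the robot touches nothing.
It fails at once if the crank is forced against the stand (contact forces between them add up to more than 100 N) (contact force between crank and jack above 100 N).
It fails at once if the pot is tipped or pushed off the middle of the plate (angle between pot's own z axis and vertical above 0.25 rad or horizontal distance between pot and plate_top above 0.045 m).
It fails at once if the gauge's pointer is shifted (distance of pointer_tip from where it was at the start of the episode above 0.004 m).
It fails at once if the jar, the bowl or the brush is disturbed (moved more than 30 mm) (distance of any of jar, bowl, brush_grip from where it was at the start of the episode above 0.03 m).
It also fails if it takes over 72 s, if anything falls off the work surface, if the arm or the gripper's body presses on something with over 40 N, if the wrist force passes 120 N, or if a joint passes its speed limit or range.

## Working session

There is one attempt and no reset: what is moved stays moved. The work goes in short steps, Python scripts to look and compute and a shell command to move; the robot and the scene stay as the last step left them, time stands still between calls to the robot, and variables do not carry over. Pictures are saved under pics/ and viewed, about 8 in all and at most 12, crops included, and the job is handed in when it is done.

```bash
mkdir -p pics; ls; python3 - <<'E'
from bench import get_state, eyes
import numpy as np, cv2
s=get_state(); print(s)
for n in ["scene","side"]:
    p=eyes.camera_params(n); print(n,p)
    im,d=eyes.get_image(n); np.savez(f"{n}0.npz",im=im,d=d); cv2.imwrite(f"pics/{n}0.png",im[:,:,::-1])
print(eyes.camera_params("wrist"))
E
```

```text
pics
{'time': 0.0, 'joint_positions': array([ 1.3090984 ,  0.32183536, -0.07006365,  1.4516822 ,  0.02262892,
        1.37077317, -0.05689789]), 'qd': array([-0.00173783, -0.00036224, -0.00051426,  0.00273441, -0.00023847,
       -0.00096362, -0.00145254]), 'joint_torque': array([-3.08749259e-04, -4.91285169e+01, -4.04254971e-01, -3.12527347e+01,
       -6.40660571e-02,  4.36868286e-02,  1.90952210e-04]), 'position': array([ 0.17678455, -0.62492714,  0.22144971]), 'tool_rot': array([-3.10991244e+00, -4.31622395e-01,  6.17283546e-04]), 'ft_force': array([0.48243985, 0.26896296, 0.39273902]), 'torque': array([-0.0010665 , -0.00318124,  0.00179844]), 'grip_width': 1.007314922417259}
scene {'camera_matrix': array([[439.92804861,   0.        , 314.25619973],
       [  0.        , 439.92804861, 243.40140354],
       [  0.        ,   0.        ,   1.        ]]), 'k1': -0.01679487525692885, 'pose': array([[ 0.67546546,  0.54053573, -0.50156509,  1.08449334],
       [ 0.73715579, -0.51218467,  0.44075868, -0.49271188],
       [-0.01864813, -0.66744887, -0.74442209,  0.89373342],
       [ 0.  
[... 456 characters left out ...]
4, -6.30281236e-01, -7.76366315e-01,
         1.15444515e+00],
       [ 0.00000000e+00,  0.00000000e+00,  0.00000000e+00,
         1.00000000e+00]])}
{'camera_matrix': array([[409.98806011,   0.        , 318.64297644],
       [  0.        , 409.98806011, 243.13913893],
       [  0.        ,   0.        ,   1.        ]]), 'k1': 0.02285545181316226, 'mount': array([[ 6.03521888e-04, -9.53477850e-01, -3.01462477e-01,
         8.24626260e-02],
       [ 9.99999811e-01,  5.41363992e-04,  2.89731580e-04,
        -6.39795024e-04],
       [-1.13051714e-04, -3.01462595e-01,  9.53477997e-01,
        -1.62429505e-01],
       [ 0.00000000e+00,  0.00000000e+00,  0.00000000e+00,
         1.00000000e+00]])}
```

View pics/scene0.png

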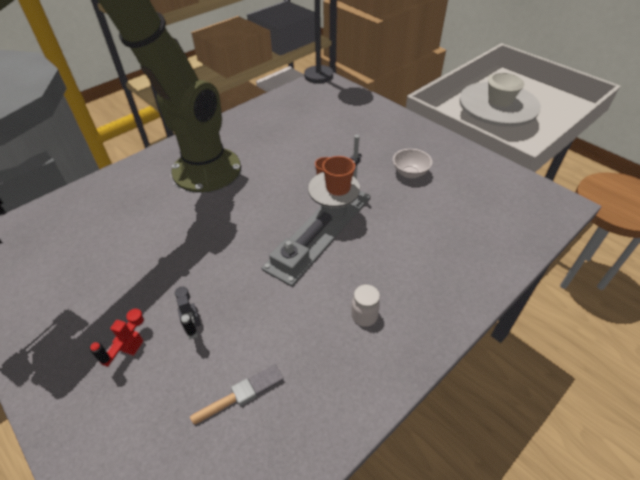

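View pics/side0.png

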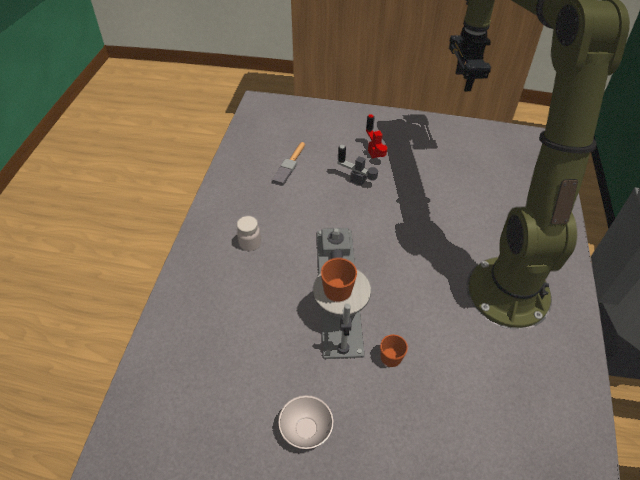

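The grey crank is at scene (187,312) / side (358,165), and its red look-alike is at scene (125,335) / side (376,140). The stand is at scene (290,255) to (350,150). The large pot stands on the plate at side (339,280); the small one, at side (393,350), is on the table. One enlarged crop sheet should confirm these.

```bash
cat > h.py <<'E'
import numpy as np, cv2
from bench import get_state, eyes
from scipy.spatial.transform import Rotation as R
def ray(name,uv,tcp=None):
    p=eyes.camera_params(name); K=p["camera_matrix"]; a=(np.array(uv,float)-K[:2,2])/K[0,0]
    x=a.copy()
    for _ in range(10): x=a/(1+p["k1"]*(x@x))
    T=p["pose"] if name!="wrist" else tcp@p["mount"]
    return T[:3,3], T[:3,:3]@np.r_[x,1]
def onz(name,uv,z,tcp=None):
    o,d=ray(name,uv,tcp); return o+d*(z-o[2])/d[2]
def proj(name,X,tcp=None):
    p=eyes.camera_params(name);T=p["pose"] if name!="wrist" else tcp@p["mount"]
    c=np.linalg.inv(T)@np.r_[X,1]; x=c[:2]/c[2]; x=x*(1+p["k1"]*(x@x)); return x*p["camera_matrix"][0,0]+p["camera_matrix"][:2,2]
def tri(a,b,tcp=None):
    (o1,d1),(o2,d2)=ray(*a,tcp),ray(*b,tcp); d1/=np.linalg.norm(d1);d2/=np.linalg.norm(d2)
    s=np.linalg.lstsq(np.c_[d1,-d2],o2-o1,rcond=None)[0]; p,q=o1+d1*s[0],o2+d2*s[1]; return (p+q)/2,np.linalg.norm(p-q)
def tcp(s=None):
    s=s or get_state(); T=np.eye(4);T[:3,:3]=R.from_rotvec(s["tool_rot"]).as_matrix();T[:3,3]=s["position"];return T
def crop(im,x,y,w,h,f):
    c=cv2.resize(im[y:y+h,x:x+w],None,fx=f,fy=f,interpolation=cv2.INTER_CUBIC)[:,:,::-1].copy()
    for i in range((x+9)//10*10,x+w,10):
        L=12 if i%50==0 else 5; cv2.line(c,((i-x)*f,0),((i-x)*f,L),(0,255,255),1)
        if i%20==0: cv2.putText(c,str(i),((i-x)*f,22),0,.35,(0,255,255),1)
    for i in range((y+9)//10*10,y+h,10):
        cv2.line(c,(0,(i-y)*f),(5,(i-y)*f),(0,255,255),1)
        if i%20==0: cv2.putText(c,str(i),(7,(i-y)*f+4),0,.35,(0,255,255),1)
    return c
E
python3 - <<'E'
from h import *
A=np.load("scene0.npz")["im"];B=np.load("side0.npz")["im"]
t=np.hstack([crop(A,160,270,66,50+25,6),crop(B,325,135,66,75,6)])
b=np.hstack([crop(A,255,130,132,150,3)[:,:396],crop(B,290,220,132,150,3)])
b=cv2.resize(b,None,fx=1,fy=1)
cv2.imwrite("pics/crops.png",np.vstack([t[:150*3],b])[:900]); print(t.shape,b.shape)
cv2.imwrite("pics/c1.png",t)
cv2.imwrite("pics/c2.png",np.hstack([crop(A,260,130,100,150,4),crop(B,305,220,100,150,4)]))
E
```

```text
(450, 792, 3) (450, 792, 3)
```

View pics/c1.png

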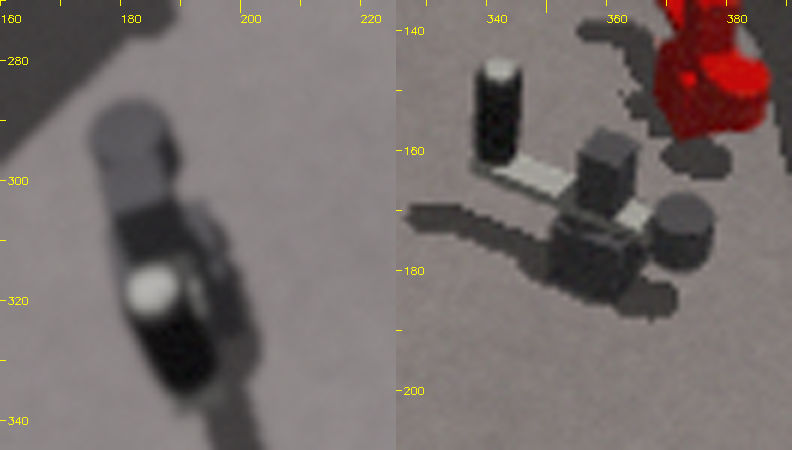

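View pics/c2.png

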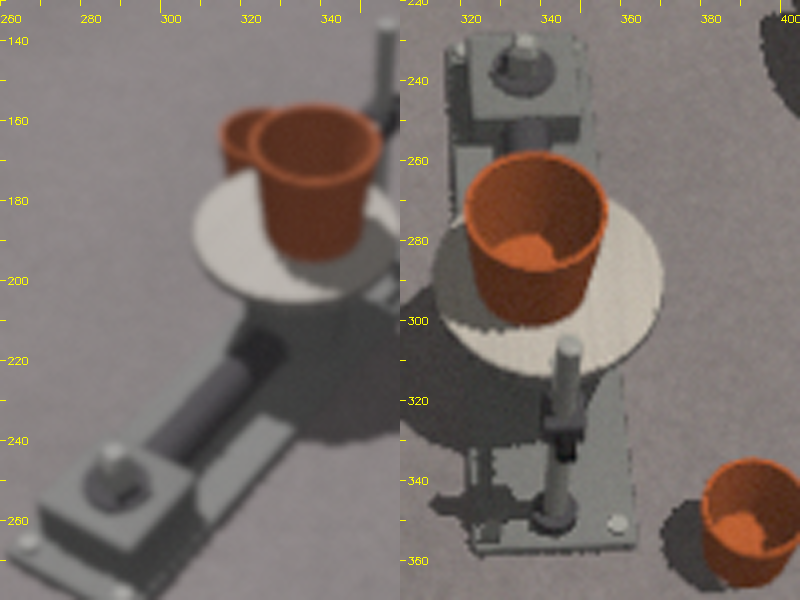

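The crops confirm it: the grey crank has a black sleeve, with its boss top at side (359.5,158), counterweight at (373.5,169.5) and handle cap at (341,146). The shaft end is at side (335.5,231) / scene (287,243). The larger pot is on the plate. Next I compute positions.

```bash
python3 - <<'E'
from h import *
np.set_printoptions(precision=4,suppress=True)
print("boss",onz("side",(359.5,158),.088))
print("cw side",onz("side",(373.5,169.5),.064),"scene",onz("scene",(181.5,292),.064))
print("cap", tri(("side",(340.8,146.5)),("scene",(185,318))), onz("side",(340.8,146.5),.11))
print("shafttop",tri(("side",(335.5,231)),("scene",(287,243))),onz("side",(335.5,231),.082),onz("scene",(287,243),.082))
print("collar",onz("side",(335,238.5),.052),onz("scene",(289,251.5),.052))
print("rodtop",tri(("side",(347,306)),("scene",(356.5,136))))
print("rodbase",onz("side",(343,350),.012))
# plate edge from side: white mask ellipse
B=np.load("side0.npz")["im"].astype(int)
for n in ["side","scene"]:
    B=np.load(n+"0.npz")["im"]; x0,y0,x1,y1=(310,250,375,320) if n=="side" else (300,155,370,206)
    c=B[y0:y1,x0:x1]; m=((c.min(2)>150)).astype(np.uint8)
    cs=max(cv2.findContours(m,0,2)[0],key=cv2.contourArea)[:,0]+[x0,y0]
    P=np.array([onz(n,p,.112)[:2] for p in cs]); 
    from scipy.optimize import least_squares
    f=least_squares(lambda q:np.hypot(*(P-q[:2]).T)-.07,P.mean(0),loss="soft_l1",f_scale=.001); print("plate",n,f.x,np.abs(f.fun).mean(),len(P))
print(tcp())
E
```

```text
boss [ 0.4631 -0.3486  0.088 ]
cw side [ 0.4161 -0.332   0.064 ] scene [ 0.425  -0.3281  0.064 ]
cap (array([ 0.5243, -0.3666,  0.1087]), np.float64(0.0006767267958644848)) [ 0.5244 -0.3648  0.11  ]
shafttop (array([ 0.4875, -0.0576,  0.0774]), np.float64(0.001777259718442188)) [ 0.4877 -0.0531  0.082 ] [ 0.49   -0.0604  0.082 ]
collar [ 0.4879 -0.0513  0.052 ] [ 0.4937 -0.0594  0.052 ]
rodtop (array([0.416 , 0.2543, 0.2096]), np.float64(0.00219345094816962))
rodbase [0.4144 0.2574 0.012 ]
plate side [0.4518 0.1349] 0.010890441334579606 94
plate scene [0.4435 0.1503] 0.00901258512088897 49
[[ 0.9622  0.2723 -0.0006  0.1768]
 [ 0.2723 -0.9622  0.0016 -0.625 ]
 [-0.0001 -0.0017 -1.      0.2216]
 [ 0.      0.      0.      1.    ]]
```

```bash
python3 -m jog '[[[1,0.5,-0.25,0,0],[1,1,-0.53,0,0],[1,1,-0.53,0,0],[1,1,-0.53,0,0],[1,1,-0.53,0,0],[1,1,-0.53,0,0],[1,1,-0.53,0,0],[1,1,-0.55,0,0],[1,0.8,-0.45,0,0],[1,0.45,-0.25,0,0]]]'; python3 -m jog '[[[1,0,0,0,1],[1,0,0,0,1],[1,0,0,0,1],[1,0,0,0,1],[1,0,0,0,1],[1,0,0,0,1],[1,0,0,0,0.4],[1,0,0,0,0]]]'
python3 - <<'E'
from h import *
s=get_state();T=tcp(s);im,d=eyes.get_image("wrist");np.savez("w1.npz",im=im,d=d,T=T);cv2.imwrite("pics/w1.png",im[:,:,::-1]);print(T,s["time"])
E
```

```text
time: 1.35
position: [0.4652, -0.3456, 0.2226]
tool_rot: [-3.11, -0.44, -0.001]
ft_force: [0.3, -0.8, -0.1]
grip_width: 1.0
time: 2.35
position: [0.4631, -0.349, 0.2225]
tool_rot: [-3.111, 0.44, 0.0]
ft_force: [1.3, 0.3, -0.2]
grip_width: 1.0
[[ 9.60851233e-01 -2.77064797e-01 -7.38945608e-05  4.63082957e-01]
 [-2.77064784e-01 -9.60851228e-01  1.50466615e-04 -3.49008345e-01]
 [-1.12690682e-04 -1.24102453e-04 -9.99999986e-01  2.22530557e-01]
 [ 0.00000000e+00  0.00000000e+00  0.00000000e+00  1.00000000e+00]] 2.35
```

View pics/w1.png

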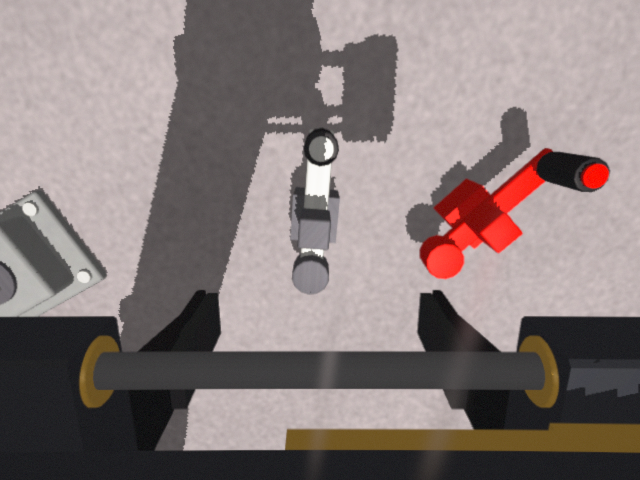

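The crank lies directly ahead: handle cap (321.5,147), counterweight top (310.5,274), with the boss between them. The red one is clear, at (470,210).

```bash
python3 - <<'E'
from h import *
np.set_printoptions(precision=4,suppress=True)
z=np.load("w1.npz");T=z["T"];im=z["im"]
cap=onz("wrist",(321.5,147),.1075,T);cw=onz("wrist",(310.5,274),.064,T)
g=cap-cw; yaw=np.degrees(np.arctan2(g[1],g[0])); print(cap,cw,np.hypot(*g[:2]),yaw)
# hub top face edges (z=.04), sample gray rows
gr=cv2.cvtColor(im,cv2.COLOR_RGB2GRAY)
for r in (220,228,236,244): print(r,gr[r,284:346:1].tolist())
u=g[:2]/np.hypot(*g[:2]); c=cw[:2]+45*u/1000; c2=cap[:2]-.065*u
print(c,c2)
for c in (c,c2):
    d=np.r_[c,.0]-T[:3,3]; print("tool shift",T[:3,:3].T@d/.04)
for e in [(12,12),(12,-12),(-12,12),(-12,-12)]:
    m=(cw[:2]+.045*u+cap[:2]-.065*u)/2+(e[0]*u+e[1]*np.r_[-u[1],u[0]])/1000; print(e,proj("wrist",np.r_[m,.088],T))
E
```

```text
[ 0.5213 -0.3677  0.1075] [ 0.4204 -0.3296  0.064 ] 0.10786997339512684 -20.689727690208425
220 [185, 186, 184, 186, 187, 183, 146, 122, 134, 139, 137, 136, 135, 106, 73, 68, 90, 109, 113, 114, 113, 109, 107, 106, 106, 106, 103, 101, 98, 96, 96, 91, 93, 88, 89, 87, 84, 83, 81, 81, 79, 78, 75, 72, 73, 67, 82, 134, 145, 144, 144, 145, 146, 156, 182, 188, 185, 186, 184, 181, 182, 182]
228 [185, 184, 185, 182, 183, 180, 159, 141, 135, 132, 134, 134, 137, 137, 115, 101, 115, 131, 134, 137, 135, 137, 137, 131, 134, 134, 139, 138, 138, 136, 137, 138, 141, 141, 141, 141, 141, 142, 141, 140, 141, 141, 144, 144, 131, 115, 106, 136, 142, 143, 145, 146, 153, 186, 193, 194, 190, 189, 186, 186, 185, 185]
236 [188, 189, 191, 187, 185, 153, 126, 134, 136, 137, 135, 137, 136, 131, 94, 104, 126, 132, 134, 136, 137, 136, 133, 136, 136, 140, 140, 141, 142, 139, 139, 139, 139, 140, 140, 141, 143, 140, 140, 138, 140, 141, 142, 138, 121, 104, 139, 150, 149, 149, 147, 150, 171, 187, 189, 188, 189, 188, 190, 188, 190, 190]
244 [190, 189, 189, 188, 186, 185, 185, 179, 118, 92, 90, 89, 87, 76, 96, 116, 132, 135, 135, 136, 139, 137, 136, 139, 137, 136, 138, 138, 138, 142, 139, 138, 136, 137, 138, 140, 142, 144, 146, 147, 146, 145, 142, 124, 111, 171, 187, 185, 185, 187, 188, 189, 191, 190, 189, 188, 187, 187, 189, 192, 191, 191]
[ 0.4625 -0.3455] [ 0.4605 -0.3447]
tool shift [-0.0391 -0.0803  5.5633]
tool shift [-0.0921 -0.0846  5.5633]
(12, 12) [299.4345 215.0289]
(12, -12) [331.5875 217.5674]
(-12, 12) [297.3295 245.6511]
(-12, -12) [328.742  248.0717]
```

```bash
python3 -m jog '[[[1,-0.08,-0.08,0,0],[1,0,0,0.7,0.8],[1,0,0,0.9,0],[1,0,0,0.9,0],[1,0,0,0.8,0],[1,0,0,0.5,0],[1,0,0,0.3,0],[1,0,0,0.11,0],[1,0,0,0,0]]]' ; python3 -m jog '[[[0,0,0,0,0],[0,0,0,0,0],[0,0,0,0,0],[0,0,0,0,0],[0,0,0,0,0],[0,0,0,0,0],[0,0,0,0,0]]]' 40
```

```text
time: 3.52
position: [0.4609, -0.3462, 0.0546]
tool_rot: [3.093, -0.551, 0.001]
ft_force: [-0.5, -0.4, 0.1]
grip_width: 0.996
time: 4.4
position: [0.4607, -0.3458, 0.0542]
tool_rot: [-3.093, 0.551, -0.0]
ft_force: [0.7, 2.0, 0.9]
grip_width: 0.287
```

```bash
python3 -m jog '[[[0,0,0,-0.3,0],[0,0,0,-0.6,0],[0,0,0,-0.75,0],[0,-0.2,-0.3,-0.75,0],[0,-0.5,-0.8,-0.75,0],[0,-0.6,-1,0,0],[0,-0.6,-1,0,0],[0,-0.5,-0.8,0,0],[0,-0.2,-0.43,0,0],[0,0,0,0,0]]]'
python3 - <<'E'
from h import *
s=get_state();T=tcp(s);im,d=eyes.get_image("wrist");np.savez("w2.npz",im=im,d=d,T=T);cv2.imwrite("pics/w2.png",im[:,:,::-1]);print(T,s["time"])
for p in ([.4877,-.055,.082],[.4877,-.055,.052]): print(proj("wrist",p,T))
E
```

```text
time: 5.65
position: [0.4229, -0.147, 0.1803]
tool_rot: [3.093, -0.547, 0.001]
ft_force: [-0.6, -0.7, -4.6]
grip_width: 0.27
[[ 9.39244194e-01 -3.43249568e-01  2.79247559e-04  4.22898518e-01]
 [-3.43249191e-01 -9.39243917e-01 -9.25872104e-04 -1.46950595e-01]
 [ 5.80086771e-04  7.73768500e-04 -9.99999532e-01  1.80348345e-01]
 [ 0.00000000e+00  0.00000000e+00  0.00000000e+00  1.00000000e+00]] 5.65
[149.4507585  199.41297185]
[166.01089333 191.03980458]
```

View pics/w2.png

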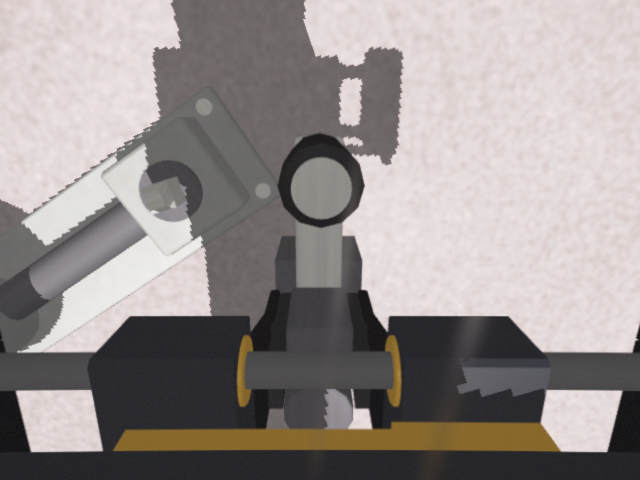

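The crank is held and the shaft's collar is visible around (171,190) with the square tip at about (163,193); the handle cap is at (321,187). I'll enlarge the shaft.

```bash
python3 - <<'E'
from h import *
np.set_printoptions(precision=4,suppress=True)
z=np.load("w2.npz");T=z["T"];im=z["im"]
g=cv2.createCLAHE(4,(8,8)).apply(cv2.cvtColor(im,cv2.COLOR_RGB2GRAY))
cv2.imwrite("pics/w2c.png",np.hstack([crop(im,125,150,80,75,8)[:,:,:]]))
cap=onz("wrist",(321,187),T[2,3]-.0542+.1075,T); print("cap tool",T[:3,:3].T@(cap-T[:3,3]))
print("collar",onz("wrist",(170.5,190.5),.052,T))
E
```

```text
cap tool [ 0.0635  0.0006 -0.0533]
collar [ 0.487  -0.0582  0.052 ]
```

View pics/w2c.png

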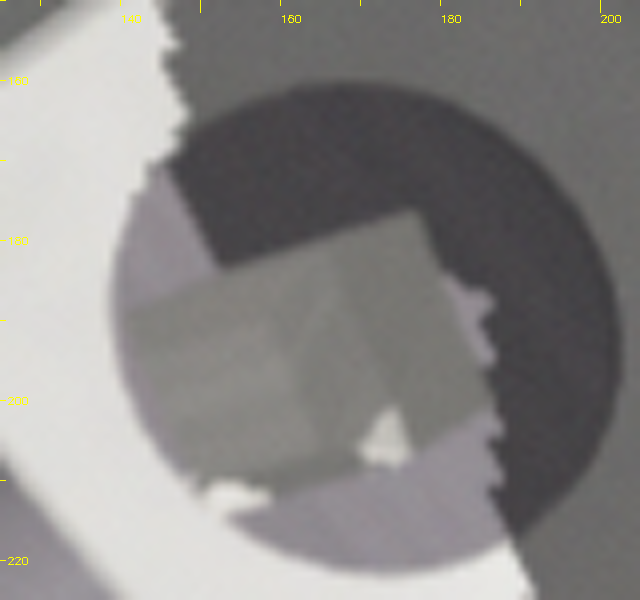

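```bash
python3 - <<'E'
from h import *
np.set_printoptions(precision=4,suppress=True)
z=np.load("w2.npz");T=z["T"];im=z["im"]
a=onz("wrist",(175.7,176.2),.052,T);b=onz("wrist",(185.3,201.5),.052,T);d=b-a
al=np.degrees(np.arctan2(d[1],d[0]));print(a,b,np.hypot(*d[:2]),"edge dir",al, "mod90",al%90)
c=onz("wrist",(169.7,190.8),.052,T);print("c",c)
th=np.radians(al)
v=im.copy()
for z_,h in((.052,9),(.074,9),(.082,5.5)):
    P=np.array([proj("wrist",c+np.r_[np.cos(th+k)*h*2**.5/1e3,np.sin(th+k)*h*2**.5/1e3,z_-.052],T) for k in np.pi/4+np.arange(4)*np.pi/2]);print(z_,P.round(1).tolist())
    cv2.polylines(v,[(P*16).round().astype(int)],True,(255,0,0),1,shift=4)
cv2.imwrite("pics/w2d.png",crop(v,125,150,80,75,8))
E
```

```text
[ 0.4949 -0.0661  0.052 ] [ 0.4762 -0.0645  0.052 ] 0.018758783944073897 edge dir 175.19973793030974 mod90 85.19973793030974
c [ 0.487  -0.0575  0.052 ]
0.052 [[186.2, 199.6], [177.0, 175.2], [153.0, 181.9], [162.6, 206.0]]
0.074 [[176.0, 206.1], [165.9, 180.0], [140.1, 187.2], [150.7, 213.1]]
0.082 [[164.8, 205.1], [158.3, 188.7], [142.2, 193.2], [148.8, 209.4]]
```

View pics/w2d.png

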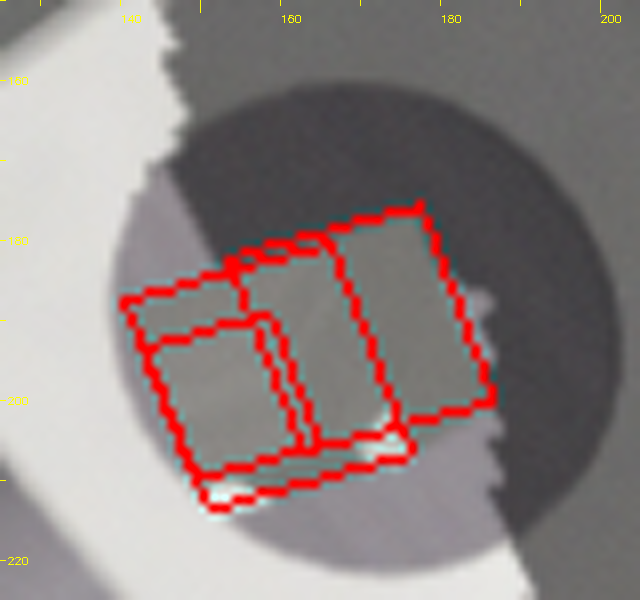

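The overlay fits the shaft: square yaw is −4.8° (mod 90), axis at (0.487,−0.0575), and edge length is 18.8 mm against 18 mm. Next I go above it.

```bash
python3 -m jog '[[[0,0.1,-0.36,0,0],[0,0.2,-0.7,0,0],[0,0.2,-0.7,0,0],[0,0.17,-0.6,0,0],[0,0.1,-0.3,0,-1],[0,0,0,0,-1],[0,0,0,0,-1],[0,0,0,0.4,-0.06],[0,0,0,0.4,0],[0,0,0,0,0]]]'
python3 - <<'E'
from h import *
s=get_state();T=tcp(s);x=T[:3,0];print(T.round(4),np.degrees(np.arctan2(x[1],x[0])),s["ft_force"])
d=np.r_[.4885,-.0576,0]-T[:3,3];print(T[:3,:3].T@d/.04)
E
```

```text
time: 6.95
position: [0.4867, -0.0582, 0.1457]
tool_rot: [-3.138, 0.136, 0.007]
ft_force: [-0.5, 0.5, -5.0]
grip_width: 0.276
[[ 9.962e-01 -8.640e-02 -4.700e-03  4.867e-01]
 [-8.640e-02 -9.963e-01  1.300e-03 -5.820e-02]
 [-4.800e-03 -9.000e-04 -1.000e+00  1.457e-01]
 [ 0.000e+00  0.000e+00  0.000e+00  1.000e+00]] -4.956967771426871 [-0.53238165  0.46489653 -5.0224774 ]
[ 0.06105583 -0.01612952  3.64119896]
```

```bash
python3 -m jog '[[[0,0.04,-0.01,0,0],[0,0,0,0.15,0],[0,0,0,0.15,0],[0,0,0,0,0]]]'; python3 -m jog '[[[0,0,0,0.08,0],[0,0,0,0.06,0],[0,0,0,0.06,0],[0,0,0,0,0]]]'
```

```text
time: 7.45
position: [0.4895, -0.0581, 0.1355]
tool_rot: [-3.139, 0.134, 0.002]
ft_force: [-0.0, 1.1, -4.9]
grip_width: 0.27
time: 7.95
position: [0.4893, -0.0581, 0.1278]
tool_rot: [3.139, -0.134, -0.003]
ft_force: [-2.6, -0.1, -4.8]
grip_width: 0.274
```

```bash
python3 -m jog '[[[0,-0.03,0,0,0],[0,0,0,0.05,0],[0,0,0,0.05,0],[0,0,0,0,0]]]'
```

```text
time: 8.45
position: [0.4887, -0.058, 0.1238]
tool_rot: [-3.139, 0.134, 0.0]
ft_force: [-1.3, -0.5, -5.2]
grip_width: 0.274
```

```bash
python3 -m jog '[[[0,0,0,0.06,0],[0,0,0,0.06,0],[0,0,0,0.06,0],[0,0,0,0,0]]]';python3 -m jog '[[[0,0,0,0.06,0],[0,0,0,0.05,0],[0,0,0,0,0]]]'
```

```text
time: 8.95
position: [0.4887, -0.058, 0.1166]
tool_rot: [-3.139, 0.134, 0.001]
ft_force: [-1.4, -0.7, -5.5]
grip_width: 0.271
time: 9.32
position: [0.4887, -0.058, 0.1122]
tool_rot: [3.139, -0.134, -0.001]
ft_force: [-1.5, -0.4, -6.1]
grip_width: 0.273
```

```bash
python3 -m jog '[[[0,0,0,0.05,0],[0,0,0,0.05,0],[0,0,0,0.02,0],[0,0,0,0,0]]]';python3 -m jog '[[[0,0,0,0.015,0],[0,0,0,0.015,0],[0,0,0,0,0]]]'
```

```text
time: 9.82
position: [0.4887, -0.058, 0.1076]
tool_rot: [3.139, -0.134, -0.001]
ft_force: [-2.0, 0.4, -4.6]
grip_width: 0.272
time: 10.2
position: [0.4888, -0.058, 0.1065]
tool_rot: [3.139, -0.134, -0.0]
ft_force: [-3.1, 0.6, -3.3]
grip_width: 0.273
```

```bash
python3 -m jog '[[[0.4,0,0,0,0],[0.6,0,0,0,0],[0.6,0,0,0,0],[0.6,0,0,-0.3,0],[0.6,0,0,-0.7,0],[0.6,0,0,-0.7,0],[0.6,0.3,0,0,0],[0.6,0.7,0,0,0],[0.6,0.5,0,0,0],[0.6,0.09,0,0,0]]]'
python3 -m jog '[[[0.5,0,0,0,1],[0.5,0,0,0,1],[0.5,0,0,0,1],[0.5,0,0,0,1],[0.5,0,0,0,1],[0.5,0,0,0,1],[0.5,0,0,0,1],[0.5,0,0,0,1],[0.5,0,0,0,1],[0.5,0,0,0,1]]]'
python3 -m jog '[[[0.5,0,0,0,1],[0.5,0,0,0,0]]]'
python3 - <<'E'
from h import *
np.set_printoptions(precision=4,suppress=True)
s=get_state();print(s["joint_positions"]);T=tcp(s);x=T[:3,0];print(T,np.degrees(np.arctan2(x[1],x[0])))
W,_=eyes.get_image("wrist");A,_=eyes.get_image("scene");B,_=eyes.get_image("side");np.savez("w3.npz",W=W,A=A,B=B,T=T)
t=np.hstack([crop(A,250,190,100,100,4),crop(B,290,190,100,100,4)])
cv2.imwrite("pics/w3.png",np.vstack([W[:300:1,:,::-1][:, :].copy() if 0 else cv2.resize(W[:,:,::-1],(400,300)).repeat(1,0)[:,:400], np.zeros((0,400,3),np.uint8)]) if 0 else np.vstack([cv2.copyMakeBorder(cv2.resize(W[:,:,::-1],(266,200)),0,0,0,534,0),t]))
print("expected handle px",proj("wrist",[.487+.0648,-.0575-.0055,.158],T))
E
```

```text
time: 11.45
position: [0.553, -0.0633, 0.1737]
tool_rot: [-3.138, 0.134, 0.001]
ft_force: [-0.5, 0.2, 0.5]
grip_width: 0.598
time: 12.7
position: [0.5515, -0.0633, 0.1741]
tool_rot: [2.785, -1.452, -0.001]
ft_force: [-0.6, -0.8, -0.2]
grip_width: 0.501
time: 12.95
position: [0.5517, -0.0634, 0.1742]
tool_rot: [2.722, -1.567, -0.001]
ft_force: [-1.0, -0.1, -0.6]
grip_width: 0.499
[ 0.4761  0.1789 -0.4547  1.7405  0.0828  1.242  -2.6143]
[[ 0.5024 -0.8646 -0.0009  0.5517]
 [-0.8646 -0.5024 -0.0001 -0.0634]
 [-0.0004  0.0008 -1.      0.1742]
 [ 0.      0.      0.      1.    ]] -59.838998715541955
expected handle px [316.5768 295.7052]
```

View pics/w3.png

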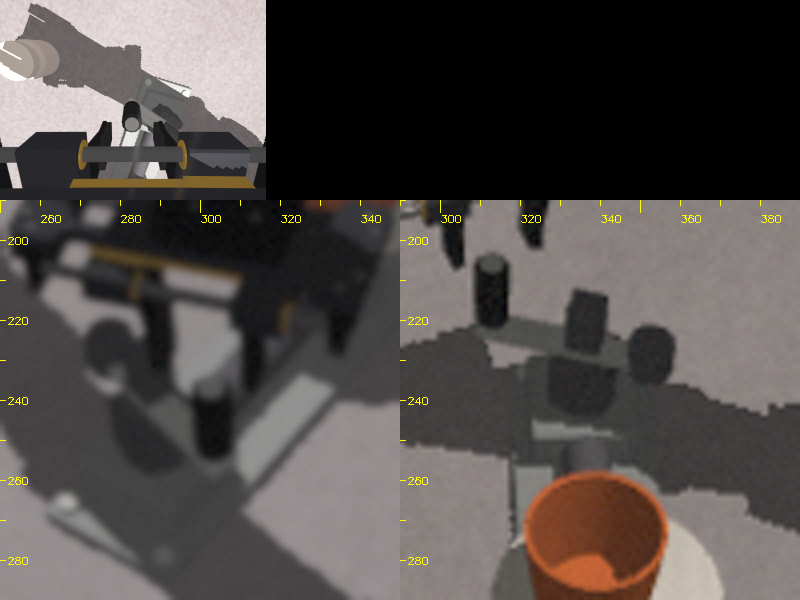

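The wrist view shows the handle between the fingers, and the side view at (338,238) shows the hub down over the shaft. Joint 7 is near its limit, so I'll use another heading for winding. First I look at the pointer from two wrist positions.

```bash
python3 -m jog '[[[0.5,0,0,-0.3,-1],[0.5,0,0,-0.4,-1],[0.5,0,0,-0.4,-1],[0.5,0,0,-0.4,-1],[0.5,0,0,-0.4,-1],[0.5,0,0,-0.25,-1],[0.5,0,0,0,-1],[0.5,0,0,0,-1],[0.5,0,0,0,-1],[0.5,0,0,0,-1]]]'
python3 -m jog '[[[0.5,0,0,0,-1],[0.5,0,0,0,-1],[0.5,-0.3,-0.4,0,0],[0.5,-0.6,-0.8,0,0],[0.5,-0.7,-0.9,0,0],[0.5,-0.7,-0.9,0,0],[0.5,-0.6,-0.9,0,0],[0.5,-0.5,-0.6,0,0],[0.5,-0.15,-0.3,0,0],[0.5,0,0,0,0]]]'
cat > shot.py <<'E'
from h import *
import sys
s=get_state();T=tcp(s);W,D=eyes.get_image("wrist");np.savez(sys.argv[1],W=W,T=T,D=D);print(T.round(4))
E
python3 shot.py v1.npz
python3 -m jog '[[[0.5,0,-0.4,0,0],[0.5,0,-0.8,0,0],[0.5,0,-0.9,0,0],[0.5,0,-0.9,0,0],[0.5,0,-0.5,0,0],[0.5,0,0,0,0],[0.5,0,0,0,0]]]'
python3 shot.py v2.npz; python3 -c "
from h import *
a=np.load('v1.npz');b=np.load('v2.npz')
cv2.imwrite('pics/v.png',np.vstack([cv2.resize(v['W'][:300,:,::-1],None,fx=1,fy=1) for v in (a,b)]))
for v in (a,b): print(proj('wrist',[.423,.218,.135],v['T']))"
```

```text
time: 14.35
position: [0.5521, -0.0634, 0.2605]
tool_rot: [3.13, -0.265, -0.0]
ft_force: [0.2, -0.3, -0.6]
grip_width: 0.504
time: 15.6
position: [0.4097, 0.1289, 0.2606]
tool_rot: [3.141, 0.004, 0.001]
ft_force: [-0.2, -0.6, -0.3]
grip_width: 0.502
[[ 1.000e+00  2.800e-03  9.000e-04  4.097e-01]
 [ 2.800e-03 -1.000e+00 -9.000e-04  1.289e-01]
 [ 9.000e-04  9.000e-04 -1.000e+00  2.606e-01]
 [ 0.000e+00  0.000e+00  0.000e+00  1.000e+00]]
time: 16.52
position: [0.4105, 0.2666, 0.2601]
tool_rot: [3.141, -0.001, -0.001]
ft_force: [0.1, -0.2, 0.2]
grip_width: 0.501
[[ 1.000e+00 -8.000e-04 -9.000e-04  4.105e-01]
 [-8.000e-04 -1.000e+00 -5.000e-04  2.666e-01]
 [-9.000e-04  5.000e-04 -1.000e+00  2.601e-01]
 [ 0.000e+00  0.000e+00  0.000e+00  1.000e+00]]
[194.94400536 213.62025555]
[386.51821592 214.99778034]
```

View pics/v.png

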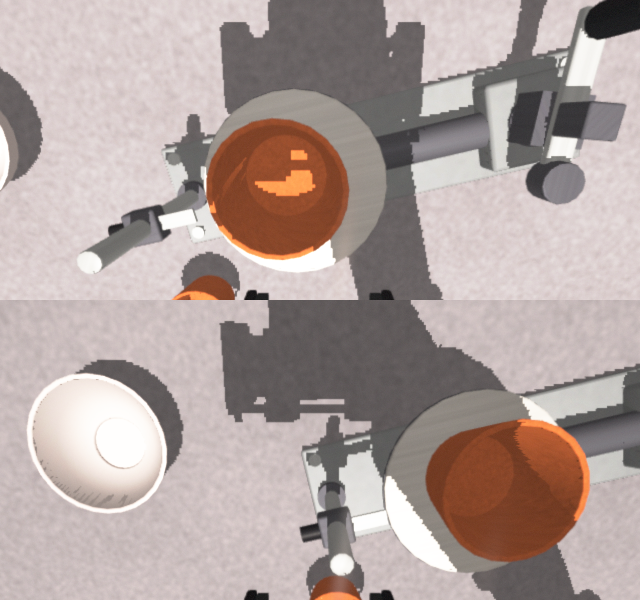

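V1 (top): the pointer is the bright bar at (160–196,217). V2 (bottom): it is at (352–388,220). The plate is beside it in both. I'll measure height from depth and from triangulation, relative to the plate (known 112 mm).

```bash
python3 - <<'E'
from h import *
np.set_printoptions(precision=4,suppress=True,linewidth=200)
a=np.load('v1.npz');b=np.load('v2.npz')
cv2.imwrite('pics/v3.png',np.hstack([crop(a['W'],150,190,66,50,6),crop(b['W'],340,195,66,50,6)]))
def hz(v,u,w):
    o,d=ray("wrist",(u,w),v['T']); return (o+d*v['D'][w,u])
for n,v,pts in(("v1",a,[(170,220),(178,219),(185,218),(188,217),(191,217),(310,110),(350,130),(365,200),(300,100)]),("v2",b,[(360,221),(368,221),(375,221),(380,220),(384,220),(400,150),(420,120),(405,220),(400,170)])):
    for p in pts: print(n,p,hz(v,*p),v['W'][p[1],p[0]])
E
```

```text
v1 (170, 220) [0.4188 0.2355 0.1372] [253 253 252]
v1 (178, 219) [0.4194 0.2299 0.1367] [254 253 252]
v1 (185, 218) [0.4206 0.2242 0.1386] [254 254 253]
v1 (188, 217) [0.4209 0.2226 0.1368] [254 254 253]
v1 (191, 217) [0.4212 0.2202 0.1377] [254 254 253]
v1 (310, 110) [0.4943 0.1355 0.1114] [162 157 148]
v1 (350, 130) [0.4806 0.1064 0.1125] [156 150 144]
v1 (365, 200) [0.4286 0.0933 0.1114] [152 146 139]
v1 (300, 100) [0.501  0.1426 0.1124] [164 157 150]
v2 (360, 221) [0.4193 0.2372 0.1377] [255 254 254]
v2 (368, 221) [0.4192 0.2315 0.1375] [255 254 254]
v2 (375, 221) [0.4192 0.2264 0.1375] [254 254 253]
v2 (380, 220) [0.4199 0.2229 0.1375] [254 254 253]
v2 (384, 220) [0.4197 0.2199 0.1368] [254 253 253]
v2 (400, 150) [0.4668 0.2068 0.113 ] [141 134 126]
v2 (420, 120) [0.4879 0.1934 0.1117] [143 136 130]
v2 (405, 220) [0.4134 0.1995 0.1119] [255 255 254]
v2 (400, 170) [0.4521 0.2058 0.1125] [141 135 129]
```

View pics/v3.png

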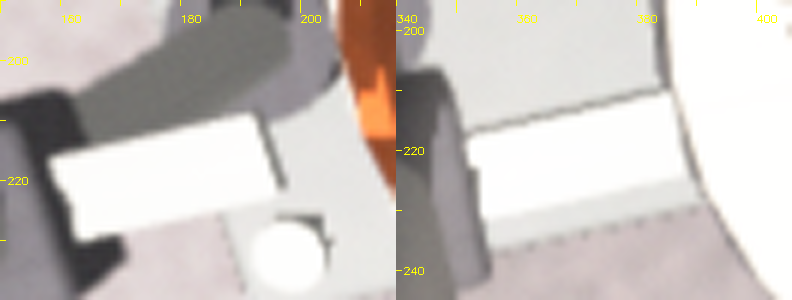

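Pointer depth gives 0.1374 in both views; the plate reads 0.112 as it should. So the lift is about 25.3 mm, or 2.53 turns clockwise. I go back to the handle with heading −42°.

```bash
python3 -m jog '[[[0.5,0.2,0.4,0,0],[0.5,0.3,0.8,0,0],[0.5,0.4,1,0,0],[0.5,0.45,1,0,0],[0.5,0.45,1,0,0],[0.5,0.45,1,0,0],[0.5,0.4,1,0,0],[0.5,0.4,0.95,0,0],[0.5,0.3,0.7,0,0],[0.5,0.18,0.4,0,0]]]'
python3 -m jog '[[[0.5,0,0,0,1],[0.5,0,0,0,1],[0.5,0,0,0,1],[0.5,0,0,0,1],[0.5,0,0,0,1],[0.5,0,0,0,1],[0.5,0,0,0,1],[0.5,0,0,0,1],[0.5,0,0,0,0.4],[0.5,0,0,0,0]]]'
python3 - <<'E'
from h import *
s=get_state();T=tcp(s);print(s["joint_positions"].round(3),T.round(4))
print(T[:3,:3].T@(np.r_[.552,-.0637,.118]-T[:3,3])/.04)
E
```

```text
time: 17.82
position: [0.5513, -0.0647, 0.2603]
tool_rot: [3.141, -0.004, -0.001]
ft_force: [0.4, -0.1, 0.3]
grip_width: 0.497
time: 19.08
position: [0.5513, -0.0614, 0.2606]
tool_rot: [2.934, -1.122, 0.0]
ft_force: [0.1, 0.3, -0.6]
grip_width: 0.497
[ 0.559  0.135 -0.544  1.618  0.071  1.408 -2.294] [[ 7.450e-01 -6.671e-01  1.000e-04  5.513e-01]
 [-6.671e-01 -7.450e-01 -2.000e-04 -6.140e-02]
 [ 2.000e-04  1.000e-04 -1.000e+00  2.606e-01]
 [ 0.000e+00  0.000e+00  0.000e+00  1.000e+00]]
[0.0512387  0.03194996 3.56600723]
```

```bash
python3 -m jog '[[[0.5,0.05,0.03,0.4,0],[0.5,0,0,0.8,0],[0.5,0,0,0.8,0],[0.5,0,0,0.8,0],[0.5,0,0,0.5,0],[0.5,0,0,0.26,0],[0.5,0,0,0,0]]]'
python3 -m jog '[[[0.2,0,0,0,0],[0.2,0,0,0,0],[0.2,0,0,0,0],[0.2,0,0,0,0],[0.2,0,0,0,0]]]' 12
python3 - <<'E'
from h import *
s=get_state();T=tcp(s);print(s["joint_positions"].round(3),T.round(4))
E
```

```text
time: 19.95
position: [0.5515, -0.0637, 0.1172]
tool_rot: [2.934, -1.123, -0.003]
ft_force: [-0.7, 0.1, 0.7]
grip_width: 0.5
time: 20.58
position: [0.5527, -0.0637, 0.1187]
tool_rot: [-2.934, 1.123, -0.002]
ft_force: [1.0, -0.4, 2.6]
grip_width: 0.27
[ 0.542  0.239 -0.536  1.8    0.134  1.136 -2.34 ] [[ 7.444e-01 -6.678e-01  1.500e-03  5.527e-01]
 [-6.678e-01 -7.444e-01 -3.000e-04 -6.370e-02]
 [ 1.300e-03 -7.000e-04 -1.000e+00  1.187e-01]
 [ 0.000e+00  0.000e+00  0.000e+00  1.000e+00]]
```

```bash
cat > wind.py <<'E'
from h import *
import sys
C=np.array(eval(sys.argv[1])) if len(sys.argv)>1 else np.array([.4878,-.0580])
n=int(sys.argv[2]) if len(sys.argv)>2 else 10
st=float(sys.argv[3]) if len(sys.argv)>3 else 15
s=get_state();T=tcp(s);p=T[:2,3]-C;a=np.arctan2(p[1],p[0]);q=T[:2,3]
print("ang",np.degrees(a),"r",np.hypot(*p),"F",s["ft_force"].round(1),"t",s["time"],"z",T[2,3].round(4),"j7",s["joint_positions"][6].round(2))
# start from nominal circle point; radial error folded into first row
for k in range(1,n+1):
    w=C+.065*np.array([np.cos(a-np.radians(st*k)),np.sin(a-np.radians(st*k))]); d=(T[:2,:2].T@(w-q))/.04; q=w
    print("[0.2,%.2f,%.2f,0,0]"%tuple(d),end=",")
E
python3 wind.py
```

```text
ang -5.037215484203525 r 0.06519440892490996 F [ 1.  -0.4  2.6] t 20.575 z 0.1187 j7 -2.34
[0.2,0.20,0.37,0,0],[0.2,0.11,0.41,0,0],[0.2,-0.00,0.42,0,0],[0.2,-0.11,0.41,0,0],[0.2,-0.22,0.36,0,0],[0.2,-0.30,0.30,0,0],[0.2,-0.37,0.21,0,0],[0.2,-0.41,0.11,0,0],[0.2,-0.42,-0.00,0,0],[0.2,-0.41,-0.11,0,0],
```

```bash
python3 -m jog '[[[0.2,0.2,0.37,0,0],[0.2,0.11,0.41,0,0],[0.2,0,0.42,0,0],[0.2,0,0,0,0]]]'; python3 wind.py
```

```text
time: 21.08
position: [0.5274, -0.1101, 0.1181]
tool_rot: [2.93, -1.127, -0.002]
ft_force: [-1.8, -0.6, 4.4]
grip_width: 0.271
ang -52.78089482142119 r 0.06545685135873563 F [-1.8 -0.6  4.4] t 21.075 z 0.1181 j7 -2.24
[0.2,-0.14,0.40,0,0],[0.2,-0.23,0.35,0,0],[0.2,-0.32,0.28,0,0],[0.2,-0.38,0.19,0,0],[0.2,-0.42,0.09,0,0],[0.2,-0.42,-0.02,0,0],[0.2,-0.40,-0.13,0,0],[0.2,-0.35,-0.23,0,0],[0.2,-0.28,-0.32,0,0],[0.2,-0.19,-0.38,0,0],
```

```bash
python3 -m jog '[[[0.2,-0.11,0.41,0,0],[0.2,-0.22,0.36,0,0],[0.2,-0.30,0.30,0,0],[0.2,-0.37,0.21,0,0],[0.2,-0.41,0.11,0,0],[0.2,-0.42,0,0,0],[0.2,-0.41,-0.11,0,0],[0.2,-0.37,-0.21,0,0],[0.2,-0.30,-0.30,0,0]]]'; python3 wind.py
```

```text
time: 22.2
position: [0.4214, -0.0541, 0.1181]
tool_rot: [2.931, -1.123, 0.003]
ft_force: [6.2, -4.0, -1.3]
grip_width: 0.27
ang 176.60697594403786 r 0.06653625401130381 F [ 6.2 -4.  -1.3] t 22.2 z 0.1181 j7 -2.2
[0.2,-0.19,-0.39,0,0],[0.2,-0.12,-0.41,0,0],[0.2,-0.01,-0.42,0,0],[0.2,0.10,-0.41,0,0],[0.2,0.21,-0.37,0,0],[0.2,0.29,-0.31,0,0],[0.2,0.36,-0.22,0,0],[0.2,0.41,-0.12,0,0],[0.2,0.42,-0.01,0,0],[0.2,0.41,0.10,0,0],
```

```bash
python3 -m jog '[[[0.2,-0.20,-0.37,0,0],[0.2,-0.11,-0.41,0,0],[0.2,0,-0.42,0,0],[0.2,0.11,-0.41,0,0],[0.2,0.22,-0.36,0,0],[0.2,0.30,-0.30,0,0],[0.2,0.37,-0.21,0,0],[0.2,0.41,-0.11,0,0],[0.2,0.42,0,0,0],[0.2,0.41,0.11,0,0]]]'; python3 wind.py
```

```text
time: 23.45
position: [0.5453, -0.0274, 0.1186]
tool_rot: [-2.934, 1.118, 0.004]
ft_force: [0.1, 4.7, 6.2]
grip_width: 0.269
ang 28.008777006270833 r 0.06508385595016568 F [0.1 4.7 6.2] t 23.45 z 0.1186 j7 -2.41
[0.2,0.37,0.20,0,0],[0.2,0.31,0.29,0,0],[0.2,0.23,0.36,0,0],[0.2,0.13,0.41,0,0],[0.2,0.02,0.42,0,0],[0.2,-0.09,0.41,0,0],[0.2,-0.20,0.38,0,0],[0.2,-0.29,0.31,0,0],[0.2,-0.36,0.23,0,0],[0.2,-0.41,0.13,0,0],
```

```bash
python3 -m jog '[[[0.2,0.37,0.21,0,0],[0.2,0.30,0.30,0,0],[0.2,0.21,0.37,0,0],[0.2,0.11,0.41,0,0],[0.2,0,0.42,0,0],[0.2,-0.11,0.41,0,0],[0.2,-0.21,0.36,0,0],[0.2,-0.30,0.30,0,0],[0.2,-0.37,0.21,0,0],[0.2,-0.41,0.11,0,0]]]'; python3 wind.py;  python3 -m jog '[[[0.2,-0.42,0,0,0],[0.2,-0.41,-0.11,0,0],[0.2,-0.37,-0.21,0,0],[0.2,-0.30,-0.30,0,0],[0.2,-0.20,-0.37,0,0],[0.2,-0.11,-0.41,0,0],[0.2,0,-0.42,0,0],[0.2,0.11,-0.41,0,0],[0.2,0.22,-0.36,0,0],[0.2,0.30,-0.30,0,0]]]'; python3 wind.py
```

```text
time: 24.7
position: [0.45, -0.1118, 0.1182]
tool_rot: [-2.933, 1.124, -0.002]
ft_force: [6.2, 2.9, 2.2]
grip_width: 0.276
ang -125.11224930684502 r 0.06575029224754617 F [6.2 2.9 2.2] t 24.7 z 0.1182 j7 -2.13
[0.2,-0.43,-0.02,0,0],[0.2,-0.41,-0.11,0,0],[0.2,-0.36,-0.22,0,0],[0.2,-0.30,-0.30,0,0],[0.2,-0.21,-0.37,0,0],[0.2,-0.10,-0.41,0,0],[0.2,0.01,-0.42,0,0],[0.2,0.11,-0.41,0,0],[0.2,0.22,-0.36,0,0],[0.2,0.30,-0.30,0,0],time: 25.95
position: [0.4901, 0.0083, 0.1178]
tool_rot: [2.934, -1.119, -0.011]
ft_force: [-5.1, 1.5, 9.2]
grip_width: 0.275
ang 87.97895570128176 r 0.06637884871884238 F [-5.1  1.5  9.2] t 25.95 z 0.1178 j7 -2.43
[0.2,0.38,-0.20,0,0],[0.2,0.41,-0.13,0,0],[0.2,0.42,-0.02,0,0],[0.2,0.41,0.09,0,0],[0.2,0.38,0.20,0,0],[0.2,0.31,0.29,0,0],[0.2,0.23,0.36,0,0],[0.2,0.13,0.41,0,0],[0.2,0.02,0.42,0,0],[0.2,-0.09,0.41,0,0],
```

```bash
python3 -m jog '[[[0.2,0.37,-0.21,0,0],[0.2,0.41,-0.11,0,0],[0.2,0.42,0,0,0],[0.2,0.41,0.11,0,0],[0.2,0.37,0.21,0,0],[0.2,0.30,0.30,0,0],[0.2,0.21,0.37,0,0],[0.2,0.11,0.41,0,0],[0.2,0,0.42,0,0],[0.2,-0.11,0.41,0,0]]]'; python3 wind.py;  python3 -m jog '[[[0.2,-0.21,0.36,0,0],[0.2,-0.30,0.30,0,0],[0.2,-0.37,0.21,0,0],[0.2,-0.41,0.11,0,0],[0.2,-0.42,0,0,0],[0.2,-0.41,-0.11,0,0],[0.2,-0.37,-0.21,0,0],[0.2,-0.30,-0.30,0,0],[0.2,0,0,0,0]]]'; python3 wind.py
python3 - <<'E'
from h import *
im,d=eyes.get_image("side");np.savez("s2.npz",im=im,d=d);cv2.imwrite("pics/s2.png",crop(im,290,190,100,150,4))
for u,v in [(360,290),(358,300),(335,310),(350,265),(362,285)]:
    o,r=ray("side",(u,v));print((o+r*d[v,u]).round(4), im[v,u])
E
```

```text
time: 27.2
position: [0.5155, -0.1169, 0.1181]
tool_rot: [-2.933, 1.122, 0.001]
ft_force: [3.3, 2.0, 4.5]
grip_width: 0.272
ang -64.81101255716796 r 0.06513273044960477 F [3.3 2.  4.5] t 27.2 z 0.1181 j7 -2.22
[0.2,-0.22,0.36,0,0],[0.2,-0.30,0.30,0,0],[0.2,-0.37,0.21,0,0],[0.2,-0.41,0.11,0,0],[0.2,-0.42,-0.00,0,0],[0.2,-0.41,-0.11,0,0],[0.2,-0.37,-0.22,0,0],[0.2,-0.30,-0.30,0,0],[0.2,-0.21,-0.37,0,0],[0.2,-0.11,-0.41,0,0],time: 28.32
position: [0.4217, -0.0519, 0.1179]
tool_rot: [2.935, -1.119, -0.005]
ft_force: [-0.4, 1.0, 7.2]
grip_width: 0.271
ang 174.732082801351 r 0.06634794224188416 F [-0.4  1.   7.2] t 28.325 z 0.1179 j7 -2.19
[0.2,-0.18,-0.39,0,0],[0.2,-0.10,-0.41,0,0],[0.2,0.01,-0.42,0,0],[0.2,0.12,-0.41,0,0],[0.2,0.22,-0.36,0,0],[0.2,0.31,-0.29,0,0],[0.2,0.37,-0.21,0,0],[0.2,0.41,-0.10,0,0],[0.2,0.42,0.01,0,0],[0.2,0.41,0.12,0,0],[0.3952 0.1595 0.1369] [195 188 175]
[0.3959 0.1885 0.1379] [197 188 175]
[0.4486 0.1829 0.068 ] [66 67 64]
[0.4265 0.1265 0.1839] [87 50 36]
[0.3925 0.1452 0.1377] [200 191 177]
```

```bash
python3 -m jog '[[[0.35,0,0,0,0],[0.5,0,0,0,0],[0.5,0,0,0,0],[0.5,0,0,-0.3,0],[0.5,0,0,-0.8,0],[0.5,0,0,-0.9,0],[0.5,0,0,-0.9,0],[0.5,0,0,-0.8,0],[0.5,0,0,-0.4,0],[0.5,0,0,0,-1]]]'
python3 -m jog '[[[0.5,0,0,0,-1],[0.5,0,0,0,-1],[0.5,0,0,0,-1],[0.5,0,0,0,-1],[0.5,0,0,0,-1],[0.5,0,0,0,-1],[0.5,0,0,0,-1],[0.5,0,0,0,-0.4],[0.5,0,-0.3,0,0],[0.5,0,-0.8,0,0]]]'
python3 -m jog '[[[0.5,0,-0.9,0,0],[0.5,0,-0.9,0,0],[0.5,0,-0.9,0,0],[0.5,0,-0.6,0,0],[0.5,0,0,0,0],[0.5,0,0,0,0]]]'
python3 shot.py v4.npz; python3 - <<'E'
from h import *
v=np.load('v4.npz');B,_=eyes.get_image("side");A,_=eyes.get_image("scene")
cv2.imwrite('pics/v4.png',np.vstack([v['W'][:300,:,::-1],np.hstack([crop(B,290,200,80,75,4),crop(A,260,130,80,75,4)])]))
T=v['T'];D=v['D'];u,w=np.meshgrid(range(640),range(290))
p=eyes.camera_params("wrist");M=T@p["mount"];K=p["camera_matrix"]
Z=D[:290];X=(u-K[0,2])/K[0,0]*Z;Y=(w-K[1,2])/K[0,0]*Z
P=np.einsum('ij,jhw->ihw',M[:3,:3],np.stack([X,Y,Z]))+M[:3,3][:,None,None]
pc=np.array([.4395,.147]);r=np.hypot(P[0]-pc[0],P[1]-pc[1])
m=(r<.068)&(abs(P[2]-.136)<.006)&(v['W'][:290].astype(int).ptp(2)<40 if hasattr(v['W'],'ptp') else np.ptp(v['W'][:290].astype(int),axis=2)<40);print("plate z",np.median(P[2][m]),m.sum())
m=(np.hypot(P[0]-.4205,P[1]-.226)<.006)&(abs(P[2]-.136)<.008);print("pointer z",np.median(P[2][m]),m.sum())
for n,z in(("hub arm",.102),("boss",.140)):
    m=(np.hypot(P[0]-.487,P[1]+.058)<.1)&(abs(P[2]-z)<.004);print(n,np.median(P[2][m]) if m.sum() else None,m.sum())
m=(P[2]>.195)&(r<.07)&(P[2]<.22);print("pot rim c",(P[0][m].min()+P[0][m].max())/2,(P[1][m].min()+P[1][m].max())/2,np.median(P[2][m]))
E
```

```text
time: 29.62
position: [0.4238, -0.054, 0.2835]
tool_rot: [2.981, -0.991, 0.003]
ft_force: [0.2, 0.3, 0.1]
grip_width: 0.504
time: 30.88
position: [0.423, -0.0099, 0.2819]
tool_rot: [-3.141, 0.003, 0.001]
ft_force: [-0.1, 0.5, -0.3]
grip_width: 0.501
time: 31.62
position: [0.4229, 0.1213, 0.282]
tool_rot: [3.141, 0.001, -0.0]
ft_force: [0.1, 0.7, 0.3]
grip_width: 0.496
[[ 1.000e+00  6.000e-04 -3.000e-04  4.229e-01]
 [ 6.000e-04 -1.000e+00 -7.000e-04  1.213e-01]
 [-3.000e-04  7.000e-04 -1.000e+00  2.820e-01]
 [ 0.000e+00  0.000e+00  0.000e+00  1.000e+00]]
plate z 0.137203655493499 9572
pointer z 0.13755055702547703 175
hub arm 0.1019276553906982 2404
boss 0.13993658358926492 1445
pot rim c 0.4479010358024814 0.15353474956224175 0.21095790936955178
```

View pics/v4.png

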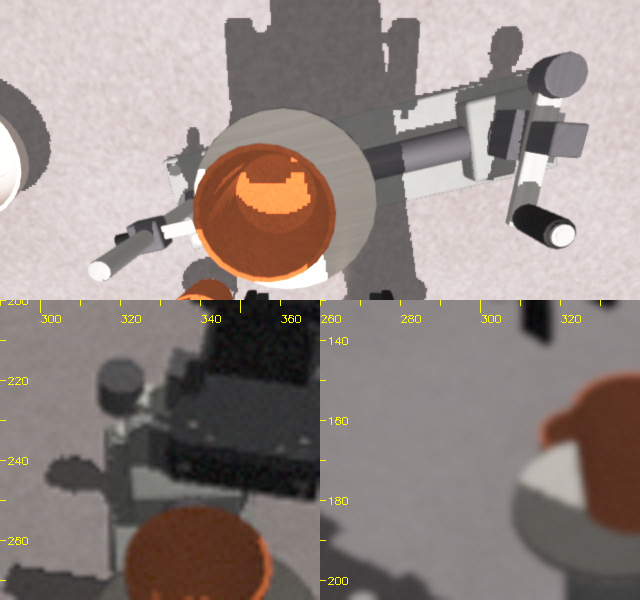

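Plate 0.1372 and pointer 0.1376 differ by 0.4 mm. The crank arm top at 0.1019 and boss top at 0.1399 show the foot fully home. The pot stands upright on the plate and the arm is clear, so I hand in.

```bash
python3 -c "
from bench import job,get_state
print(get_state()['ft_force']); print(job.close_job())"
```

```text
[-0.67885971  0.25658582  0.22214411]
the job is handed in; nothing more can be done
None
```

The crank is fitted on the drive shaft, the plate is wound up level with the pointer, and the job was handed in shortly after 31.6 s.

- **Fitting:** I measured the shaft's turn with the wrist camera and lowered the crank in small steps. It slid home on the first approach with only a few newtons at the wrist.
- **Winding:** I turned the revolving handle about 2.5 turns clockwise (900° measured), which is about 25 mm of lift. I then let go and backed away.

Final checks, all from wrist-camera depth after letting go, except the wrist force:

| Check | Reading |
|---|---|
| Plate top | 137.2 mm |
| Pointer | 137.6 mm, 0.4 mm above the plate and unchanged from 137.4 mm before winding |
| Crank arm top / boss top | 101.9 / 139.9 mm, which puts the foot fully home on the collar |
| Pot | upright on the plate, rim centre roughly 10 mm from the plate's axis by a coarse estimate |
| Wrist force | under 1 N, robot clear of everything |

No check failed. Some early crank measurements disagreed: its direction came out between −16° and −21° in different views, and its position along the arm by about 4 mm. The grasp and a second look at the held crank settled both. I did not measure the jar, bowl and brush again at the end; the tool never went down near them.

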